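Load the bead-buffing spindle

ROBOT

A 6-joint arm with a two-finger parallel gripper is mounted at the origin on the work surface. World frame = base frame: x ahead of the robot, y to its left, z up, the work surface at z = 0. Lengths are in m, angles in rad, forces in N, time in s.
With the tool pointing down it reaches from about 0.375 to 0.925 m from the base axis. Payload 5.7 kg.
Tool frame: the origin (TCP) lies midway between the tips of the shut fingers; the grasp point (between the pads) lies 19 mm behind it; z points along the fingers, y is the direction in which the jaws open and shut (so a half turn about z gives the same grasp; the last joint's range is limited). The gripper opens to 85 mm and grips with 20 to 120 N. Pads are 22 mm wide; open, the fingers measure 114 mm over their backs; the gripper's body (76 mm by 85 mm) begins 54 mm behind the grasp point. The pads swing forward as they close: fully open they stand 13 mm farther back than shut.
Start: joints at [-1.331, 0.359, 1.51, -0, 1.272, -0.115], TCP at [0.208, -0.563, 0.202] pointing down, gripper open.
Joint ranges: [-2.97, 2.97], [-1.01, 2.36], [0.21, 2.38], [-0.96, 4.11], [0.2, 2.71], [-2.98, 2.98]. Speed limits (rad/s): [2.39, 2.39, 3.14, 3.14, 3.14, 3.14].

INTERFACE

Orientations are given as a unit quaternion [w, x, y, z].
In Python, from rig import manip gives the robot as it stands.
- The arm moves only by the tool arm_command, never from a script. Its argument "targets" is text: rows parted by semicolons, each of 5 numbers parted by spaces: the shift along the tool's x, y, z in mm, then the turn about the tool's z in rad, then the finger opening in mm, from 0 to 85.4. In form: tx ty tz twist jaw; .... A call has 1 to 10 rows; each row is the pose to reach, as a shift and turn from the pose commanded when the call began, along the tool's axes at that moment; what a row does not reach only later rows make up. A row lasts 1/8 s, in which the tool goes at most 62.5 mm and 10.7 degrees, less where a joint would pass 70% of its speed; a pose out of reach is approached as far as the arm can. A call with a gripper value outside its range is refused whole. The fingers move at their own pace and stop on an object; "force" is the grip in N (left out, the last holds). Time passes only in rows, so rows that repeat a pose let the fingers close. It gives the time, the measured TCP pose, the force and the opening at its end, in the units of the state.
- manip.sense(): the state, without advancing time (a new reading comes with each control period).
- manip.capture(name): name is "scene" or "top" or "wrist"; returns the picture (480x640x3 uint8, blue, green, red); there is no depth.
- manip.camera_model(name): a dict with "intrinsics" (3x3 intrinsics, pixels), "R" (3x3) and "t" (3): a world point X has camera coordinates R X + t; the wrist camera has in their place "mount" (4x4, takes a point from camera to tool coordinates, whose origin is the TCP and whose axes are the flange's). Camera axes: x right, y down, z forward; pixel columns grow to the right and rows downward; lengths in m; the calibration is good to about 2 mm. A picture is of the moment at which its call begins: read the wrist's pose just before it. camera_model takes no time and is no camera call.
- manip.hand_in(): hands the job in, once; it reports no verdict.
The state is a dict: "time_s": time; "joint_positions": joint angles; "joint_vel": joint speeds; "tau": joint torques, N m; "eef_pos": TCP position; "ee_rot": TCP orientation; "contact_force": force on the tool from outside, world axes, zero at the start; "wrist_torque": the same for the moment, N m; "finger_gap": finger opening in m.
Only numpy, scipy, OpenCV 4.12 (cv2) and the standard library are available. Lean on these libraries where they do the work, as an engineer would, in place of code of your own. Each camera call takes 0.05 s, during which the arm holds its last target. There are 200 camera calls.

TASK

Load the bead-buffing spindle: slide the big walnut-brown bead onto the rod first and the small turquoise bead after it, then push the orange end cap onto the rod, mouth first, up against the beads until the sprung brass backing plate takes up and the beads sit snugly clamped, and let go. Work gently: do not jam anything on the rod, stop before the spring is driven solid, and leave the glass dish, the pliers and the ring mandrel where they are.

Things in the scene. Friction and masses are not known exactly. Their poses are not given: they have to be found in the camera images.
- spindle: bead-buffing spindle, fixed: grey housing (66 mm wide, 125 mm tall, motor behind) with a level steel rod, on a 90 mm wide, 10 mm thick dark base plate that reaches 80 mm out under the rod. Origin on the table under the middle of the housing's front face; x along the rod, away from the housing, z up. The rod's axis runs 100 mm above the table, its tip is at x = 122 mm
- rod_root (a point): where the rod's axis leaves the housing. On the rod here sit a clamped dark collar and, before it, a round brass backing plate (38 mm across) that slides on a spring. The collar's place changes and is not measured: the plate's front at rest is 16 to 44 mm out from this point and must be felt for. The plate starts to give at 3.5 N, then gives 1 mm per newton and is solid after 2.5 mm (6 N)
- rod_tip (a point): the very end of the rod, on its axis; x points out along the rod. The rod is 10 mm thick and tapers over its last 17 mm to a rounded 6 mm. Its outer 65 mm is split: two halves that spring sideways stand out to 14 mm wide, narrowing over the last 14 mm to 7 mm at the tip; they grip the end cap, while the beads pass over them freely
- big_bead_c (a point): centre of the big walnut-brown wooden bead: eight-sided, 42 mm across flats, 28 mm long along its x axis, with a 16 mm hole through it along x; about 35 g, loose. It lies on the mat on one flat, hole level, its side flats upright; its z axis points up
- small_bead_c (a point): centre of the small turquoise wooden bead: eight-sided, 34 mm across flats, 22 mm long along its x axis, with a 16 mm hole through it along x; about 22 g, loose; lies the same way
- end_cap_c (a point): centre of the orange end cap: eight-sided, 30 mm across flats, 64 mm long along its x axis; about 36 g, loose; lies on the mat on one flat, z up. Its x axis points out of its mouth: a blind 12 mm hole runs 60 mm in from the +x end; the -x end is closed
- end_cap_mouth (a point): centre of the cap's mouth, 32 mm from its centre, x pointing out. Pushed on the split rod end the cap takes a push of up to 15 N to start, then slides with a fairly steady drag of 5 to 10 N and stays where it is left, holding against the spring. The two beads together take up 50 mm of rod between the cap's mouth and the plate
- bead_mat: purple hard silicone bead mat block, fixed, 130 x 270 x 18 mm (x, y, z); origin at the centre of its underside; the beads and the cap start on its flat top in any order, in a row along its y, their holes roughly along y and the cap's mouth towards +y
- bead_dish: round glass bead dish, 96 mm across, 28 mm high, origin under its centre; loose, leave it alone
- pliers: bent-nose pliers with blue handles, lying flat, about 145 mm long, 55 mm wide, 12 mm high; origin under the joint, jaws to +x; loose, leave them alone
- ring_mandrel: wooden ring mandrel standing upright on a round foot 96 mm across, tapering from 25 to 15 mm, 248 mm tall; origin under the foot; loose, leave it alone
- tackle_box: clear plastic tackle-style box with its flip-top lid shut, 132 x 202 x 40 mm; origin under its centre; fixed, not needed
Things that resemble listed ones, but are neither listed nor needed, are in the scene too. Of the things that look like the part that bears big_bead_c, the larger one is meant.

How it is judged:
On the way, in this order (a step that is already met when the one before it is completed fails the run):
1. the big bead is wholly on the rod, the small one not yet (x of big_bead_c in the frame of spindle between 0.015 and 0.106 m and y of big_bead_c in the frame of spindle between -0.008 and 0.008 m and z of big_bead_c in the frame of spindle between 0.092 and 0.108 m and not (x of small_bead_c in the frame of spindle between 0.015 and 0.13 m and y of small_bead_c in the frame of spindle between -0.008 and 0.008 m and z of small_bead_c in the frame of spindle between 0.092 and 0.108 m) and angle between the x axis of big_bead_c and the x axis of spindle, either way round below 0.3 rad), for 0.2 s.
2. the small bead is on the rod behind the big one (x of big_bead_c in the frame of spindle between 0.015 and 0.106 m and y of big_bead_c in the frame of spindle between -0.008 and 0.008 m and z of big_bead_c in the frame of spindle between 0.092 and 0.108 m and x of small_bead_c in the frame of spindle between 0.015 and 0.112 m and y of small_bead_c in the frame of spindle between -0.008 and 0.008 m and z of small_bead_c in the frame of spindle between 0.092 and 0.108 m and angle between the x axis of small_bead_c and the x axis of spindle, either way round below 0.3 rad), for 0.2 s.
At the end, for the whole second after the job is handed in: Big bead nearest the housing, small bead next, then the cap, on the rod: centres within 8 mm (cap 4 mm) of its axis, aligned to 0.15 rad (cap 0.1); beads and cap touching (centres under 28 and 46 mm apart); the spring clamps them with at least 2 N at every joint; at rest and let go (x of big_bead_c in the frame of spindle between 0.015 and 0.066 m and y of big_bead_c in the frame of spindle between -0.008 and 0.008 m and z of big_bead_c in the frame of spindle between 0.092 and 0.108 m and x of small_bead_c in the frame of spindle between 0.015 and 0.092 m and y of small_bead_c in the frame of spindle between -0.008 and 0.008 m and z of small_bead_c in the frame of spindle between 0.092 and 0.108 m and x of end_cap_c in the frame of spindle between 0.015 and 0.134 m and y of end_cap_c in the frame of spindle between -0.004 and 0.004 m and z of end_cap_c in the frame of spindle between 0.096 and 0.104 m and angle between the x axis of each of big_bead_c, small_bead_c and the x axis of spindle, either way round below 0.15 rad and angle between the x axis of end_cap_c and the x axis of spindle, either way round below 0.1 rad and distance between big_bead_c and small_bead_c between 0.022 and 0.028 m and distance between small_bead_c and end_cap_c below 0.046 m and contact force between each of end_cap, big_bead and small_bead above 2 N and contact force between big_bead and spindle above 2 N and linear speed of each of end_cap, big_bead, small_bead below 0.01 m/s).
It fails at once if the stack is pressed with more than 10 N (the spring is driven solid) (contact force between end_cap and small_bead above 10 N).
It fails at once if a bead is jammed or rammed on the spindle with more than 14 N (contact force between any of big_bead, small_bead and spindle above 14 N).
It fails at once if the cap is forced on the spindle with more than 35 N (contact force between end_cap and spindle above 35 N).
It fails at once if the gripper or arm bears on the spindle with more than 10 N (contact force between the arm and spindle above 10 N).
It fails at once if the dish, the pliers or the mandrel is shifted more than 15 mm, or the mandrel tipped (distance of any of bead_dish, pliers, ring_mandrel from where it was at the start of the episode above 0.015 m or angle between ring_mandrel's own z axis and vertical above 0.2 rad).
It also fails if it takes over 72 s, if anything falls off the work surface, if the arm or the gripper's body presses on something with over 40 N, if the wrist force passes 120 N, or if a joint passes its speed limit or range.

## Working session

There is one attempt and no reset: what is moved stays moved. The work goes in short steps, Python scripts to look and compute and a tool call to move; the robot and the scene stay as the last step left them, time stands still between calls to the robot, and variables do not carry over. Pictures are saved under pics/ and viewed, about 8 in all and at most 12, crops included, and the job is handed in when it is done.

Besides the shell and the picture viewer there is one more tool, called after ">>>" by a JSON object that holds its "name" and its "arguments". arm_command: Moves the arm, as the interface text tells. Its arguments: {"type":"object","properties":{"targets":{"type":"string"},"force":{"type":"number"}},"required":["targets"]}

```bash
mkdir -p pics; ls; python3 - <<'E'
from rig import manip
import cv2,json
s=manip.sense();print(s)
for n in("scene","top","wrist"):
    print(n,manip.camera_model(n))
a=manip.capture("scene");b=manip.capture("top")
cv2.imwrite("pics/scene.png",a);cv2.imwrite("pics/top.png",b)
E
```

```text
pics
{'time_s': 0.0, 'joint_positions': array([-1.33106317e+00,  3.59479721e-01,  1.51147079e+00,  7.14986251e-06,
        1.27247972e+00, -1.15111458e-01]), 'joint_vel': array([-0.00249796,  0.00042792,  0.0007744 ,  0.0011097 , -0.00017815,
        0.00057984]), 'tau': array([ 9.67038177e-04, -5.27615476e+01, -2.78621399e+01,  1.66206810e-04,
        1.27268495e-02, -1.65428737e-06]), 'eef_pos': array([ 0.20827737, -0.56189461,  0.20145408]), 'ee_rot': array([-9.17218644e-04,  9.84301678e-01,  1.76491821e-01, -5.38040421e-05]), 'contact_force': array([0.77268197, 0.41068243, 0.27297405]), 'wrist_torque': array([ 0.03206679, -0.04933753,  0.05336604]), 'finger_gap': 0.08548704689552844}
scene {'intrinsics': array([[502.31587418,   0.        , 320.1561864 ],
       [  0.        , 502.31587418, 236.95579487],
       [  0.        ,   0.        ,   1.        ]]), 'R': array([[ 0.80183603,  0.5971726 ,  0.02106789],
       [ 0.44263268, -0.56990811, -0.69230128],
       [-0.4014166 ,  0.56443745, -0.72130096]]), 't': array([-0.45772485, -0.12610821,  1.22008192])}
top {'intrinsics': arra
[... 178 characters left out ...]
0.99971197, -0.01340868],
       [-0.98083695,  0.022125  , -0.19357004],
       [ 0.19381096,  0.00929881, -0.98099482]]), 't': array([0.10491422, 0.548942  , 1.05403362])}
wrist {'intrinsics': array([[367.88372698,   0.        , 318.00675203],
       [  0.        , 367.88372698, 245.68213892],
       [  0.        ,   0.        ,   1.        ]]), 'mount': array([[-1.04697879e-03, -9.52430925e-01, -3.04752748e-01,
         7.85609598e-02],
       [ 9.99998813e-01, -6.52646856e-04, -1.39580857e-03,
        -6.05783130e-04],
       [ 1.13051533e-03, -3.04753848e-01,  9.52430477e-01,
        -1.71230875e-01],
       [ 0.00000000e+00,  0.00000000e+00,  0.00000000e+00,
         1.00000000e+00]])}
```

View pics/scene.png

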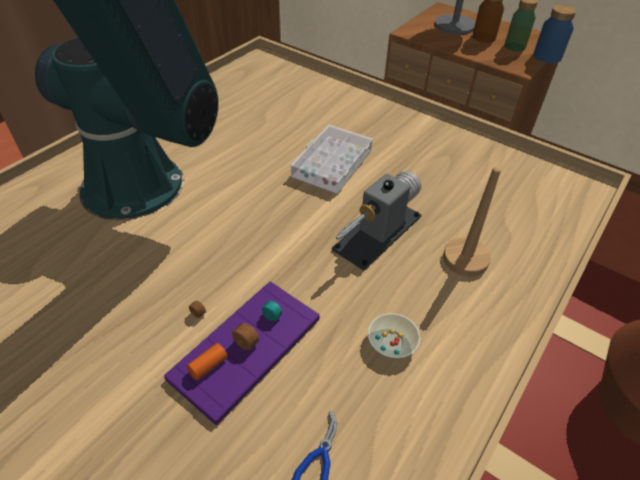

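View pics/top.png

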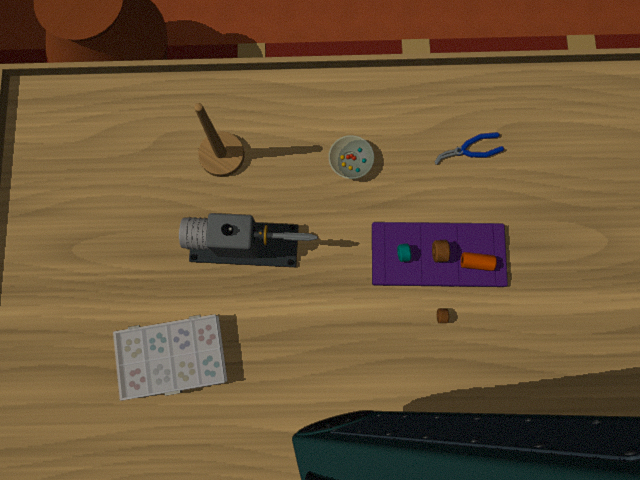

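The top view shows the big walnut bead at about (442,251), the turquoise bead at (405,253), the orange cap at (478,262) and a small brown look-alike on the table at (445,315). The rod tip is at about (317,238). The bead on the mat is the larger brown one, and I'll confirm that in an enlarged crop.

```bash
cat > h.py <<'E'
from rig import manip
import numpy as np, cv2
from scipy.spatial.transform import Rotation as Rn
def tool():
    s=manip.sense(); q=s["ee_rot"]; return Rn.from_quat([q[1],q[2],q[3],q[0]]).as_matrix(), s["eef_pos"], s
def cam(n):
    c=manip.camera_model(n); K=c["intrinsics"]
    if n!="wrist": return K,c["R"],c["t"]
    R,p,_=tool(); M=c["mount"]; A=R@M[:3,:3]; o=R@M[:3,3]+p
    return K,A.T,-A.T@o
def onz(C,u,v,z):
    K,R,t=C; d=R.T@np.linalg.solve(K,[u,v,1.]); o=-R.T@t
    return o+d*(z-o[2])/d[2]
def proj(C,X):
    K,R,t=C; p=K@(R@np.asarray(X)+t); return p[:2]/p[2]
def tri(obs): # [(C,u,v)]
    A=np.zeros((3,3));b=np.zeros(3)
    for (K,R,t),u,v in obs:
        d=R.T@np.linalg.solve(K,[u,v,1.]); d/=np.linalg.norm(d); o=-R.T@t
        P=np.eye(3)-d[:,None]*d; A+=P;b+=P@o
    return np.linalg.solve(A,b)
E
python3 - <<'E'
from h import *
T=cam("top");S=cam("scene")
for n,u,v,z in [("big",442,251,.06),("small",405,253,.052),("cap",478,262,.048),("mat centre",440,254,.018),("tip",317,238,.1),("root",254,234,.1)]: print(n,onz(T,u,v,z).round(4))
print("tip tri",tri([(T,317,238),(S,338,244)]))
a=cv2.imread("pics/top.png");b=cv2.imread("pics/scene.png")
x=cv2.resize(a[205:335,360:520],(800,600)[:2] and (738,600),interpolation=cv2.INTER_CUBIC)
c1=cv2.resize(a[215:335,360:520],None,fx=5,fy=5,interpolation=cv2.INTER_CUBIC)
cv2.imwrite("pics/c1.png",c1)
E
```

```text
big [ 0.5236 -0.164   0.06  ]
small [ 0.5226 -0.0934  0.052 ]
cap [ 0.5023 -0.2355  0.048 ]
mat centre [ 0.5248 -0.1692  0.018 ]
tip [0.5468 0.0784 0.1   ]
root [0.5572 0.1973 0.1   ]
tip tri [0.55108964 0.07934862 0.08462555]
```

View pics/c1.png

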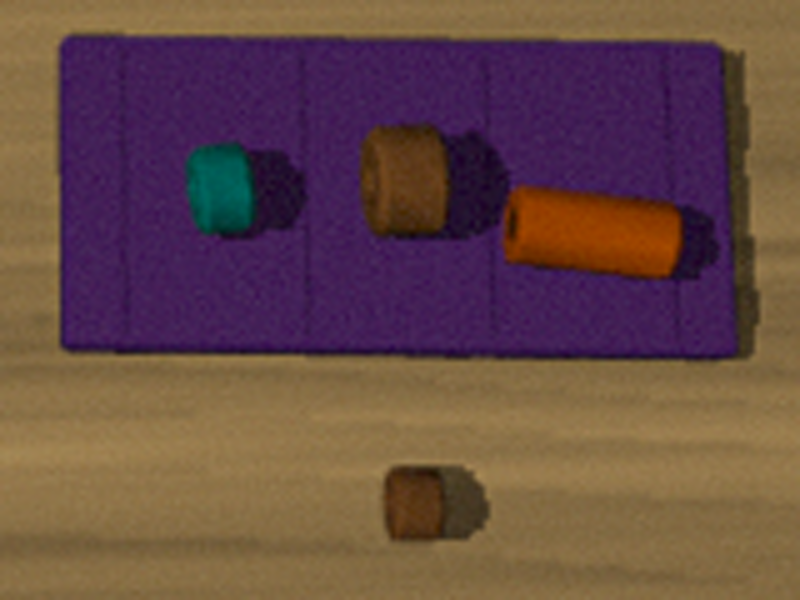

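The crop confirms it: of the two brown beads, the one on the mat (crop 405,180) is clearly larger than the one on the table (crop 413,503), so the mat bead is the right one. Next I move above the mat.

>>> {"name": "arm_command", "arguments": {"targets": "432 -269 0 -1.216 85;432 -269 0 -1.216 85;432 -269 0 -1.216 85;432 -269 0 -1.216 85;432 -269 0 -1.216 85;432 -269 0 -1.216 85;432 -269 0 -1.216 85;432 -269 0 -1.216 85;432 -269 0 -1.216 85;432 -269 0 -1.216 85", "force": 40}}

```text
time_s: 1.35
eef_pos: [0.5198, -0.1599, 0.2019]
ee_rot: [-0.0, 0.706, 0.708, -0.0]
contact_force: [0.6, 0.3, -0.6]
finger_gap: 0.0852
```

```bash
python3 - <<'E'
from h import *
R,p,s=tool();print(p,R.round(3),s["time_s"],s["joint_positions"])
np.savez("w1.npz",R=R,p=p)
a=manip.capture("wrist");cv2.imwrite("pics/w1.png",a)
E
```

```text
[ 0.51979557 -0.1598843   0.2018774 ] [[-0.002  1.    -0.001]
 [ 1.     0.002  0.   ]
 [ 0.    -0.001 -1.   ]] 1.35 [-4.25088607e-01  2.79362693e-01  1.63131052e+00 -5.02751982e-04
  1.23198288e+00 -4.26723806e-01]
```

View pics/w1.png

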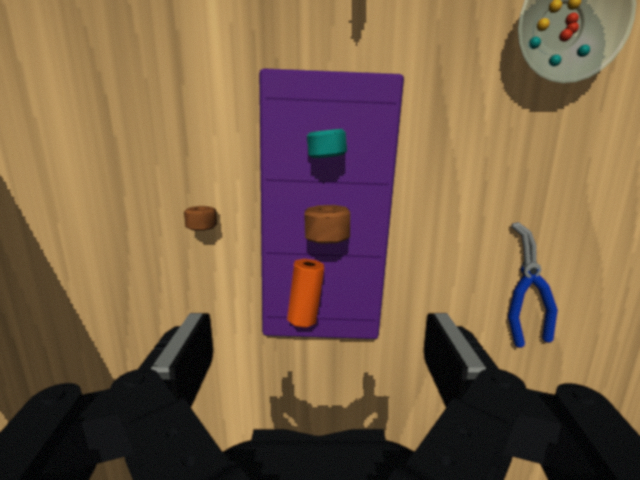

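The wrist view shows the turquoise bead at (327,143), the walnut bead at (327,224), the cap at (306,293) with its mouth up towards +y, and the decoy at (200,217). I'll fit prism silhouettes to get positions and yaws.

```bash
cat > fit.py <<'E'
from h import *
from scipy.optimize import minimize
HUE={"big":((5,60,40),(16,190,255)),"small":((80,110,40),(97,255,255)),"cap":((3,195,60),(16,255,255))}
DIM={"big":(.042,.028),"small":(.034,.022),"cap":(.030,.064)}
def hull(C,n,x,y,yaw,zc,shape):
    f,L=DIM[n]; r=f/2/np.cos(np.pi/8); c,s=np.cos(yaw),np.sin(yaw); P=[]
    for e in(-L/2,L/2):
        for k in range(8):
            a=np.pi/8+k*np.pi/4; q=r*np.cos(a)
            P.append(proj(C,[x+e*c-q*s,y+e*s+q*c,zc+r*np.sin(a)]))
    h=cv2.convexHull(np.float32(P)*16).astype(np.int32)   # subpixel
    m=np.zeros(shape,np.uint8); cv2.fillConvexPoly(m,h,255,cv2.LINE_AA,4); return m
def fit(C,img,n,x,y,yaw,zc,mask=None,box=40):
    u,v=map(int,proj(C,[x,y,zc])); 
    if mask is None:
        hsv=cv2.cvtColor(img,cv2.COLOR_BGR2HSV); mask=cv2.inRange(hsv,*HUE[n])
        k=np.zeros_like(mask);k[max(v-box,0):v+box,max(u-box,0):u+box]=255; mask&=k
        mask=cv2.morphologyEx(mask,cv2.MORPH_OPEN,np.ones((3,3)))
        ct=max(cv2.findContours(mask,0,1)[0],key=cv2.contourArea); mask[:]=0; cv2.fillPoly(mask,[cv2.convexHull(ct)],255)
    f=lambda p:np.abs(hull(C,n,x+p[0]/1e3,y+p[1]/1e3,yaw+p[2]/50,zc,mask.shape).astype(int)-mask).sum()/255
    r=minimize(f,[0,0,0],method="Nelder-Mead",options=dict(initial_simplex=[[0,0,0],[5,0,0],[0,5,0],[0,0,6]],xatol=.05,fatol=.5))
    return np.r_[x+r.x[0]/1e3,y+r.x[1]/1e3,np.degrees(yaw+r.x[2]/50)].round(4),r.fun,(mask>0).sum()
Z={"big":.039,"small":.035,"cap":.033}
E
python3 - <<'E'
from fit import *
w=cam("wrist");W=cv2.imread("pics/w1.png");T=cam("top");I=cv2.imread("pics/top.png")
for n,x,y in(("big",.523,-.164),("small",.523,-.093),("cap",.502,-.236)):
    print(n,*fit(w,W,n,x,y,1.5,Z[n]),"| top",*fit(T,I,n,x,y,1.5,Z[n],box=20))
E
```

```text
Traceback (most recent call last):
  File "fit.py", line 19, in fit
    ct=max(cv2.findContours(mask,0,1)[0],key=cv2.contourArea); mask[:]=0; cv2.fillPoly(mask,[cv2.convexHull(ct)],255)
ValueError: max() iterable argument is empty
```

```bash
python3 - <<'E'
from fit import *
W=cv2.imread("pics/w1.png");I=cv2.imread("pics/top.png")
for im,pts in((W,[(327,230),(327,208),(327,148),(306,298)]),(I,[(442,251),(405,253),(478,262)])):
    h=cv2.cvtColor(im,cv2.COLOR_BGR2HSV); print([h[v,u].tolist() for u,v in pts])
w=cam("wrist"); print([proj(w,[x,y,z]) for x,y,z in((.523,-.164,.039),(.523,-.093,.035),(.502,-.236,.033))])
E
```

```text
[[13, 182, 118], [13, 178, 113], [87, 214, 119], [11, 229, 196]]
[[12, 183, 95], [87, 255, 93], [13, 255, 153]]
[array([322.13884185, 220.70395459]), array([322.31760681, 141.52305771]), array([301.06428009, 288.7986313 ])]
```

```bash
sed -i 's/"big":((5,60,40),(16,190,255))/"big":((4,90,30),(22,225,160))/; s/"cap":((3,195,60),(16,255,255))/"cap":((2,205,60),(18,255,255))/; s/"small":((80,110,40)/"small":((78,110,30)/' fit.py
python3 - <<'E'
from fit import *
w=cam("wrist");W=cv2.imread("pics/w1.png");T=cam("top");I=cv2.imread("pics/top.png")
for n,x,y,b in(("big",.526,-.166,30),("small",.526,-.095,35),("cap",.506,-.238,42)):
    print(n,*fit(w,W,n,x,y,1.5,Z[n],box=b),"| top",*fit(T,I,n,x,y,1.5,Z[n],box=20))
E
```

```text
big [ 0.527  -0.1666 86.0853] 340.85490196078433 1520 | top [ 0.5259 -0.1648 80.2696] 107.23529411764706 338
small [ 5.26100e-01 -9.38000e-02  9.45356e+01] 173.34901960784313 977 | top [ 0.5275 -0.0933 88.725 ] 67.84313725490196 211
cap [ 0.506  -0.2418 80.2175] 345.5843137254902 1834 | top [ 0.5062 -0.2393 85.1549] 117.25098039215686 523
```

The fits are good to about 2 mm, and closing the jaws will centre and align the parts. Picking up the big bead.

>>> {"name": "arm_command", "arguments": {"targets": "-6 6.5 50 0.03 85;-6 6.5 110 0.03 85;-6 6.5 160 0.03 85;-6 6.5 184 0.03 85;-6 6.5 184 0.03 60;-6 6.5 184 0.03 38;-6 6.5 184 0.03 30;-6 6.5 184 0.03 30;-6 6.5 184 0.03 30;-6 6.5 184 0.03 30", "force": 40}}

```text
time_s: 2.65
eef_pos: [0.5285, -0.1672, 0.0213]
ee_rot: [0.002, 0.717, 0.697, 0.001]
contact_force: [-2.1, 0.2, 12.2]
finger_gap: 0.0325
```

>>> {"name": "arm_command", "arguments": {"targets": "0 0 0 0 30;0 0 -20 0 30;0 0 -60 0 30;0 0 -100 0 30;0 0 -130 0 30;0 0 -130 0 30"}}

```text
time_s: 3.4
eef_pos: [0.5291, -0.1674, 0.1523]
ee_rot: [0.004, 0.718, 0.696, 0.001]
contact_force: [-0.4, -0.5, -0.4]
finger_gap: 0.0302
```

```bash
python3 - <<'E'
from h import *
T=cam("top");R,p,s=tool();print(p,s["finger_gap"],s["contact_force"],R[:,0])
a=manip.capture("top");cv2.imwrite("pics/top2.png",a);b=manip.capture("scene");cv2.imwrite("pics/sc2.png",b)
c=manip.capture("wrist");cv2.imwrite("pics/w2.png",c);np.savez("w2.npz",R=R,p=p)
A=cv2.resize(a[195:285,170:330],None,fx=5,fy=5,interpolation=cv2.INTER_CUBIC)
cv2.imwrite("pics/c2.png",A)
B=cv2.resize(b[165:275,320:430],None,fx=5.4,fy=5.4,interpolation=cv2.INTER_CUBIC)
cv2.imwrite("pics/c3.png",B)
E
```

```text
[ 0.5290965  -0.16740928  0.15226531] 0.030202530666071637 [-0.38150077 -0.48655031 -0.39669906] [ 0.02985085  0.9995498  -0.0030222 ]
```

View pics/c2.png

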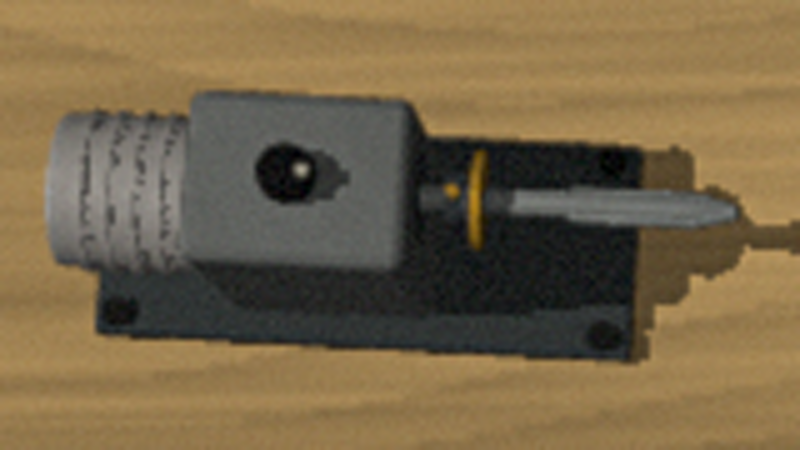

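View pics/w2.png

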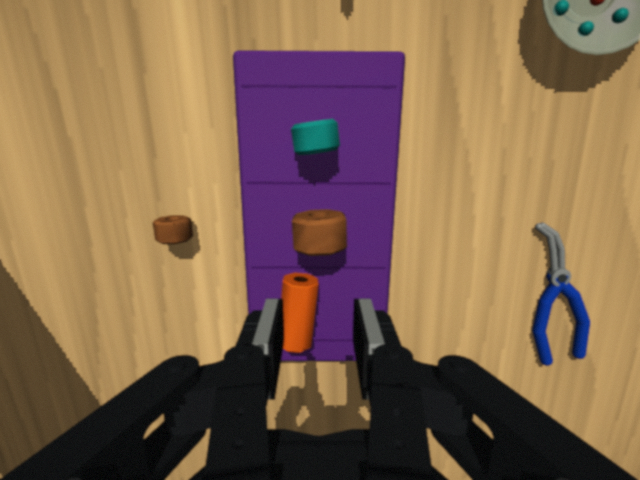

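The grasp missed: the big bead is still on the mat at (320,231) in the wrist view. I'll check where the TCP projects and where the parts are now.

```bash
python3 - <<'E'
from fit import *
w=cam("wrist");W=cv2.imread("pics/w2.png");R,p,s=tool()
print("tcp px",proj(w,p), proj(w,p-R[:,2]*.019), "old big px",proj(w,[.527,-.1666,.039]))
for q in ([.0,-.015,0],[0,.015,0]): print(proj(w,p+R@q))
for n,x,y,b in(("big",.526,-.166,32),("small",.526,-.095,38),("cap",.506,-.238,48)):
    print(n,*fit(w,W,n,x,y,1.5,Z[n],box=b))
h=cv2.cvtColor(W,cv2.COLOR_BGR2HSV)
out=[]
for n in HUE:
    m=cv2.inRange(h,*HUE[n])[80:380,200:440]; out.append(m)
v=W[80:380,200:440].copy()
for n,x,y in(("big",.527,-.1666),("small",.526,-.0938),("cap",.506,-.2405)):
    m=hull(w,n,x,y,1.5,Z[n],(480,640))[80:380,200:440]; cv2.drawContours(v,cv2.findContours((m>128).astype(np.uint8),0,1)[0],-1,(255,255,255),1)
cv2.imwrite("pics/c4.png",cv2.resize(np.hstack([v,cv2.merge(out)]),None,fx=1.66,fy=1.66*1.2))
E
```

```text
tcp px [317.74441635 291.00846476] [317.68387608 308.42299413] old big px [319.22197776 233.60429318]
[288.24578788 291.02695974]
[347.24807984 290.98996662]
big [ 0.5266 -0.1644 91.3057] 440.90588235294115 2192
small [ 5.2650e-01 -9.3000e-02  9.5154e+01] 230.2627450980392 1407
cap [ 0.5065 -0.2407 85.1424] 541.121568627451 2418
```

View pics/c4.png

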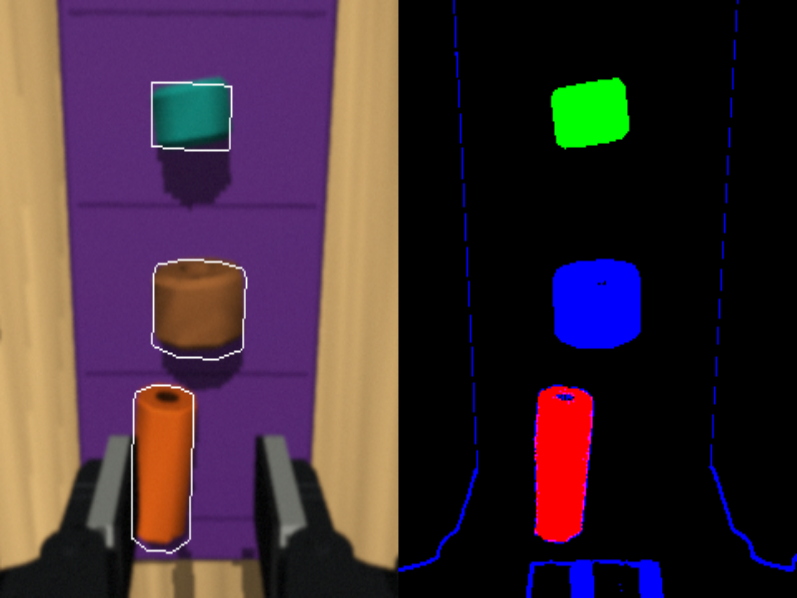

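```bash
python3 - <<'E'
from fit import *
R,p,s=tool();print(p,R.round(4),s)
W=cv2.imread("pics/w1.png");z=np.load("w1.npz")
c=manip.camera_model("wrist");M=c["mount"];A=z["R"]@M[:3,:3];o=z["R"]@M[:3,3]+z["p"];w1=(c["intrinsics"],A.T,-A.T@o)
w2=cam("wrist");W2=cv2.imread("pics/w2.png")
for n in HUE:
  for C,I,b in((w1,W,30),(w2,W2,34)):
    m=cv2.inRange(cv2.cvtColor(I,cv2.COLOR_BGR2HSV),*HUE[n]); k=np.zeros_like(m)
    x,y={"big":(.526,-.165),"small":(.526,-.094),"cap":(.506,-.24)}[n]
    u,v=map(int,proj(C,[x,y,Z[n]]));b2=b if n!="cap" else 46;k[v-b2:v+b2,u-b2:u+b2]=255;m=cv2.morphologyEx(m&k,cv2.MORPH_OPEN,np.ones((3,3)))
    ct=max(cv2.findContours(m,0,1)[0],key=cv2.contourArea);r=cv2.boundingRect(ct);print(n,r,"pred",cv2.boundingRect(hull(C,n,x,y,1.57,Z[n],m.shape)))
    print("   topface L/R/T/B on z",*[onz(C,*q,Z[n]).round(4)[:2] for q in((r[0],r[1]+r[3]/2),(r[0]+r[2],r[1]+r[3]/2))])
E
```

```text
[ 0.52604442 -0.16604721  0.14812879] [[ 2.990e-02  9.996e-01 -3.000e-04]
 [ 9.996e-01 -2.990e-02  2.000e-04]
 [ 2.000e-04 -3.000e-04 -1.000e+00]] {'time_s': 3.55, 'joint_positions': array([-4.31005036e-01,  3.46299456e-01,  1.67996041e+00,  3.16857858e-05,
        1.11571799e+00, -4.01089085e-01]), 'joint_vel': array([ 6.28299795e-04,  1.66429354e-02,  1.16806650e-02, -4.63622531e-05,
       -1.69855060e-03, -3.10715363e-05]), 'tau': array([ 1.22445470e-02, -5.01071584e+01, -2.55867577e+01,  1.21318584e-05,
       -4.86214366e-02, -7.28572104e-04]), 'eef_pos': array([ 0.52604442, -0.16604721,  0.14812879]), 'ee_rot': array([-1.84749369e-04,  7.17609008e-01,  6.96446175e-01, -5.62614423e-05]), 'contact_force': array([-1.24003936,  0.82740743,  0.10939668]), 'wrist_torque': array([ 0.0225826 , -0.03624416,  0.02657113]), 'finger_gap': 0.02970796496127261}
big (305, 206, 44, 37) pred (301, 202, 49, 44)
   topface L/R/T/B on z [ 0.5074 -0.1668] [ 0.5486 -0.1667]
big (293, 210, 53, 45) pred (288, 207, 59, 53)
   topface L/R/T/B on z [ 0.5063 -0.1651] [ 0.5482 -0.1663]
small (308, 129, 38, 29) pred (305, 130, 42, 30)
   topface L/R/T/B on z [ 0.5107 -0.0938] [ 0.5444 -0.0938]
small (292, 119, 47, 35) pred (290, 120, 50, 37)
   topface L/R/T/B on z [ 0.509  -0.0924] [ 0.5439 -0.0935]
cap (289, 260, 34, 67) pred (287, 257, 34, 74)
   topface L/R/T/B on z [ 0.4903 -0.2403] [ 0.5247 -0.2403]
cap (282, 274, 35, 78) pred (276, 272, 42, 86)
   topface L/R/T/B on z [ 0.4925 -0.2388] [ 0.5229 -0.2397]
```

```bash
python3 - <<'E'
from h import *
from scipy.optimize import fsolve
c=manip.camera_model("wrist");K=c["intrinsics"];M=np.linalg.inv(c["mount"])
def pr(x,y,z): q=K@(M@[x,y,z,1])[:3]; return q[:2]/q[2]
for hy,u,v in((-.0151,278,299.6),(.0151,356,300),(-.0427,212,314),(.0427,426,314)):
    print(hy,fsolve(lambda a:pr(a[0],hy,a[1])-[u,v],[0,0]))
W=cv2.imread("pics/w1.png");W2=cv2.imread("pics/w2.png")
cv2.imwrite("pics/c5.png",np.vstack([cv2.resize(W[300:390,140:500],(792,198)),cv2.resize(W2[280:400,220:420],(792,400))[:400]]))
E
```

```text
-0.0151 [ 0.01646131 -0.04357597]
0.0151 [ 0.01454411 -0.0400419 ]
-0.0427 [ 0.00729572 -0.0378931 ]
0.0427 [ 0.00908767 -0.04133613]
```

View pics/c5.png

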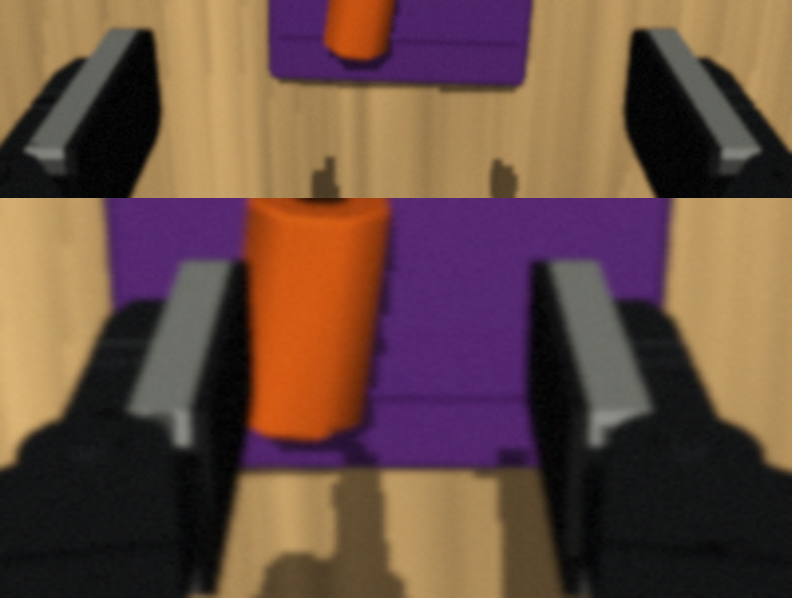

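Reading the pads in the crop (inner edges at px 282 and 354, row about 299), the finger tips seem to sit 30 mm or so behind the TCP. That would put the pads on the bead's upper chamfers and explain the slip. I'll feel for the mat with the jaws at 60 mm.

>>> {"name": "arm_command", "arguments": {"targets": "0 1.5 50 0 60;0 1.5 100 0 60;0 1.5 128 0 60;0 1.5 128 0 60;0 1.5 128 0 60;0 1.5 128 0 60"}}

```text
time_s: 4.3
eef_pos: [0.5292, -0.1668, 0.0216]
ee_rot: [0.001, 0.718, 0.696, 0.0]
contact_force: [-0.3, -0.6, 0.0]
finger_gap: 0.0602
```

>>> {"name": "arm_command", "arguments": {"targets": "0 0 3 0 60;0 0 5 0 60;0 0 6 0 60;0 0 6 0 60"}}

```text
time_s: 4.8
eef_pos: [0.528, -0.1663, 0.0142]
ee_rot: [-0.0, 0.718, 0.696, -0.0]
contact_force: [0.3, 0.2, -0.4]
finger_gap: 0.06
```

>>> {"name": "arm_command", "arguments": {"targets": "0 0 2 0 60;0 0 4 0 60;0 0 6 0 60;0 0 8 0 60;0 0 8 0 60;0 0 8 0 60"}}

```text
time_s: 5.55
eef_pos: [0.5281, -0.1663, 0.0063]
ee_rot: [-0.0, 0.718, 0.696, 0.0]
contact_force: [-0.5, -1.0, -0.2]
finger_gap: 0.0599
```

```bash
python3 - <<'E'
from h import *
R,p,s=tool();print(p,s["contact_force"])
b=manip.capture("scene");c=manip.capture("wrist")
cv2.imwrite("pics/c6.png",np.hstack([cv2.resize(b[230:430,150:350],(400,400),interpolation=2),cv2.resize(c[150:480,155:485],(400,400))]))
E
```

```text
[ 0.52808472 -0.16629839  0.00629831] [-0.50377187 -1.01314571 -0.20332409]
```

View pics/c6.png

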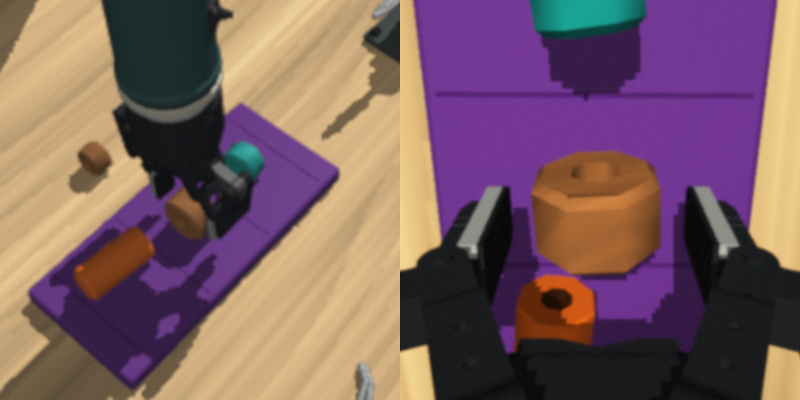

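The jaws straddle the bead without touching the mat at TCP z = 6 mm, so the tips do sit well behind the TCP. I go 9 mm lower and close.

>>> {"name": "arm_command", "arguments": {"targets": "0 0 3 0 60;0 0 6 0 60;0 0 9 0 60;0 0 9 0 60;0 0 9 0 38;0 0 9 0 38;0 0 9 0 38;0 0 9 0 38;0 0 9 0 38", "force": 40}}

```text
time_s: 6.78
eef_pos: [0.5282, -0.1664, -0.0025]
ee_rot: [0.0, 0.718, 0.696, 0.0]
contact_force: [-0.9, -0.3, 5.4]
finger_gap: 0.0412
```

```bash
python3 - <<'E'
from h import *
T=cam("top")
f=lambda x,y,z:onz(T,170+x/5,195+y/5,z)
tip=f(739,212,.1);r1=f(512,202,.1);pl=f(477,199,.1)
a=f(641,148,.01);b=f(632,360,.01);c=f(97,333,.01)
print("tip",tip,"r1",r1,"plate",pl)
print("heading rod",np.degrees(np.arctan2(*(r1-tip)[[1,0]])))
print("base front",a,b,"mid",(a+b)/2,"w",np.linalg.norm(a-b)," normal heading",np.degrees(np.arctan2(*(a-b)[[1,0]]))+90,"side",np.degrees(np.arctan2(*(c-b)[[1,0]])))
d=(r1-tip)/np.linalg.norm(r1-tip); m=(a+b)/2
print("tip from base mid:", m-d*.042)
print("dist plate-tip",np.linalg.norm(pl-tip))
S=cam("scene");print("scene px of tip",proj(S,tip))
E
```

```text
tip [0.54787348 0.07683658 0.1       ] r1 [0.55366941 0.16249371 0.1       ] plate [0.55512792 0.17572561 0.1       ]
heading rod 86.12902151193163
base front [0.59396101 0.11604011 0.01      ] [0.50587578 0.12110872 0.01      ] mid [0.5499184  0.11857442 0.01      ] w 0.0882309317766433  normal heading 86.70671171515279 side 85.82910559249984
tip from base mid: [0.54708298 0.07667024 0.01      ]
dist plate-tip 0.09915476272292441
scene px of tip [335.44774088 238.70288077]
```

>>> {"name": "arm_command", "arguments": {"targets": "0 0 -20 0 38;0 0 -50 0 38;0 0 -95 0 38;0 0 -110 0 38;0 0 -110 0 38;0 0 -110 0 38"}}

```text
time_s: 7.52
eef_pos: [0.5269, -0.1658, 0.1058]
ee_rot: [-0.001, 0.718, 0.696, -0.0]
contact_force: [-0.7, -1.2, -1.1]
finger_gap: 0.0416
```

The top view gives a rod tip of about (0.5475, 0.0768), heading 86.2°, from two agreeing measures. The bead is held (gap 41.6 mm), so I go to the pre-insertion pose.

>>> {"name": "arm_command", "arguments": {"targets": "50 3 0 0.037 38;110 6 0 0.037 38;160 9 0 0.037 38;202 11 0 0.037 38;202 11 20 0.037 38;202 11 48.5 0.037 38;202 11 48.5 0.037 38;202 11 48.5 0.037 38"}}

```text
time_s: 8.52
eef_pos: [0.5448, 0.0352, 0.0585]
ee_rot: [-0.001, 0.73, 0.683, -0.0]
contact_force: [-0.5, 0.3, -0.2]
finger_gap: 0.0415
```

```bash
python3 - <<'E'
from h import *
b=manip.capture("scene");c=manip.capture("wrist");a=manip.capture("top")
R,p,s=tool();print(p,R.round(3),s["contact_force"],s["finger_gap"])
w=cam("wrist");tip=[.5475,.0768,.1];print("tip px in wrist",proj(w,tip),"scene",proj(cam("scene"),tip),"bead c in wrist",proj(w,p-R[:,2]*.0415))
cv2.imwrite("pics/w3.png",c)
cv2.imwrite("pics/c7.png",np.hstack([cv2.resize(b[180:300,280:380],(400,480),interpolation=2),cv2.resize(c[60:300,218:418],(400,480),interpolation=2)]))
E
```

```text
[0.54588881 0.03503201 0.05962458] [[ 0.067  0.998  0.001]
 [ 0.998 -0.067  0.   ]
 [ 0.     0.001 -1.   ]] [-0.00234358  0.45463156  0.11779177] 0.04146127290109643
tip px in wrist [314.43647939 233.48324249] scene [335.27957324 238.62795358] bead c in wrist [317.68056454 334.58941646]
```

View pics/c7.png

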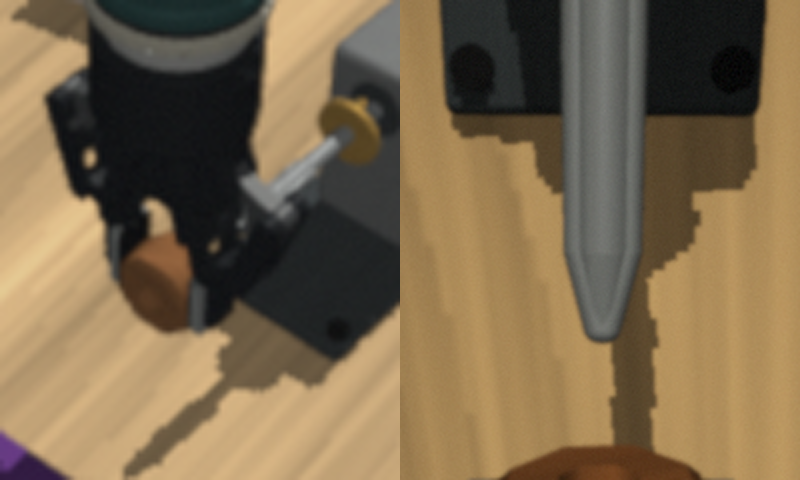

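The tip shows at wrist pixel (318.5,230), against a jaw midline at 317.7, so it is within 0.5 mm of the bead's middle and within 0.5° in heading. Inserting gently.

>>> {"name": "arm_command", "arguments": {"targets": "10 0.3 0 0.008 38;20 0.3 0 0.008 38;28 0.3 0 0.008 38;36 0.3 0 0.008 38;44 0.3 0 0.008 38;52 0.3 0 0.008 38;60 0.3 0 0.008 38;60 0.3 0 0.008 38"}}

```text
time_s: 9.68
eef_pos: [0.5495, 0.0957, 0.0588]
ee_rot: [-0.0, 0.733, 0.68, 0.0]
contact_force: [0.8, 0.4, -0.5]
finger_gap: 0.0417
```

>>> {"name": "arm_command", "arguments": {"targets": "10 0 0 0 38;20 0 0 0 38;30 0 0 0 38;38 0 0 0 38;44 0 0 0 38;48 0 0 0 38;48 0 0 0 38;48 0 0 0 38"}}

```text
time_s: 10.68
eef_pos: [0.553, 0.1428, 0.0588]
ee_rot: [-0.0, 0.733, 0.68, -0.0]
contact_force: [0.6, -0.1, -0.4]
finger_gap: 0.0415
```

>>> {"name": "arm_command", "arguments": {"targets": "3 0 0 0 38;6 0 0 0 38;9 0 0 0 38;11 0 0 0 38;11 0 0 0 38;11 0 0 0 38"}}

```text
time_s: 11.42
eef_pos: [0.5538, 0.1539, 0.0588]
ee_rot: [-0.0, 0.733, 0.68, -0.0]
contact_force: [-0.1, -0.2, 0.4]
finger_gap: 0.0413
```

>>> {"name": "arm_command", "arguments": {"targets": "1 0 0 0 38;2 0 0 0 38;3 0 0 0 38;3 0 0 0 38;3 0 0 0 38"}}

```text
time_s: 12.05
eef_pos: [0.554, 0.1569, 0.0588]
ee_rot: [-0.0, 0.733, 0.68, -0.0]
contact_force: [-0.3, 0.3, -0.0]
finger_gap: 0.0415
```

>>> {"name": "arm_command", "arguments": {"targets": "1 0 0 0 38;2 0 0 0 38;2 0 0 0 38;2 0 0 0 38"}}

```text
time_s: 12.55
eef_pos: [0.5542, 0.1587, 0.0588]
ee_rot: [0.0, 0.733, 0.68, -0.0]
contact_force: [0.1, -2.4, -0.8]
finger_gap: 0.0413
```

>>> {"name": "arm_command", "arguments": {"targets": "0.7 0 0 0 38;0.7 0 0 0 38;0.7 0 0 0 38"}}

```text
time_s: 12.92
eef_pos: [0.5543, 0.1594, 0.0588]
ee_rot: [0.0, 0.733, 0.68, -0.0]
contact_force: [-0.4, -4.3, 0.0]
finger_gap: 0.0415
```

The plate is felt: -2.4 N at TCP y 0.1587 and -4.3 N at 0.1594, so rest contact is at about 0.1586. I release, lift, and go to the turquoise bead.

>>> {"name": "arm_command", "arguments": {"targets": "0 0 0 0 50;0 0 0 0 60;0 0 0 0 65;0 0 -30 0 65;0 0 -80 0 65;0 0 -95 0 65;0 0 -95 0 65"}}

```text
time_s: 13.8
eef_pos: [0.5551, 0.1599, 0.1548]
ee_rot: [0.001, 0.733, 0.68, 0.001]
contact_force: [-0.7, 1.0, -0.3]
finger_gap: 0.0652
```

>>> {"name": "arm_command", "arguments": {"targets": "-60 -2 0 -0.04 65;-120 -4 0 -0.08 65;-180 -6 0 -0.12 65;-235 -7 0 -0.16 65;-254 -7.6 0 -0.16 65;-254 -7.6 50 -0.16 65;-254 -7.6 100 -0.16 65;-254 -7.6 140 -0.16 65;-254 -7.6 140 -0.16 65;-254 -7.6 140 -0.16 65"}}

```text
time_s: 15.05
eef_pos: [0.528, -0.0927, 0.0142]
ee_rot: [-0.0, 0.676, 0.737, 0.0]
contact_force: [0.8, 0.2, 0.8]
finger_gap: 0.0653
```

```bash
python3 - <<'E'
from h import *
R,p,s=tool();print(p,R[:,0],s["contact_force"],s["finger_gap"])
a=manip.capture("top");c=manip.capture("wrist")
cv2.imwrite("pics/c8.png",np.hstack([cv2.resize(a[205:265,240:330],(400,400),interpolation=2),cv2.resize(c[120:420,170:470],(400,400))]))
E
```

```text
[ 0.52800336 -0.09267513  0.01424636] [-8.51457803e-02  9.96368463e-01  2.85132397e-04] [0.78240068 0.21757549 0.75065017] 0.06526451464273172
```

View pics/c8.png

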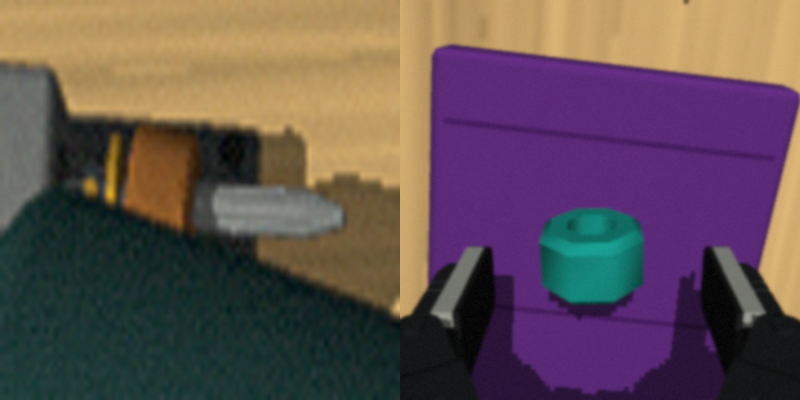

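The big bead sits on the rod against the brass plate, and the turquoise bead is centred and square between the jaws. Grasping it.

>>> {"name": "arm_command", "arguments": {"targets": "0 0 6 0 60;0 0 11 0 55;0 0 15 0 55;0 0 15 0 55;0 0 15 0 30;0 0 15 0 30;0 0 15 0 30;0 0 15 0 30;0 0 15 0 30;0 0 15 0 30", "force": 40}}

```text
time_s: 16.4
eef_pos: [0.5278, -0.0931, -0.001]
ee_rot: [0.0, 0.676, 0.736, 0.0]
contact_force: [-0.2, 0.2, 4.6]
finger_gap: 0.0328
```

>>> {"name": "arm_command", "arguments": {"targets": "0 0 -20 0 30;0 0 -65 0 30;40 9 -65 0.05 30;90 20 -65 0.11 30;126 28 -65 0.16 30;126 28 -65 0.16 30;126 28 -65 0.16 30;126 28 -65 0.16 30"}}

```text
time_s: 17.4
eef_pos: [0.5447, 0.0338, 0.0637]
ee_rot: [-0.0, 0.733, 0.68, -0.0]
contact_force: [-0.2, 0.4, -0.1]
finger_gap: 0.033
```

```bash
python3 - <<'E'
from h import *
c=manip.capture("wrist");c=manip.capture("wrist")
R,p,s=tool();print(p,np.degrees(np.arctan2(R[1,0],R[0,0])),s["contact_force"],s["finger_gap"])
cv2.imwrite("pics/w4.png",c)
# rod lateral: grey (low saturation) columns in rows above the tip; bead hue column extents
h=cv2.cvtColor(c,cv2.COLOR_BGR2HSV)
m=(h[...,1]<45)&(h[...,2]>70)
for r in range(90,240,15):
    x=np.flatnonzero(m[r,270:370])+270; print(r,(x.min(),x.max(),x.mean().round(1)) if len(x) else None)
t=cv2.inRange(h,*HUE) if 0 else cv2.inRange(h,(78,110,30),(97,255,255)); k=np.argwhere(t); k=k[np.abs(k[:,1]-318)<60]
print("bead rows",k[:,0].min(),k[:,0].max(),"cols",k[:,1].min(),k[:,1].max())
v,u=k[:,0].min(),318; print("bead pred box front",proj(cam("wrist"),p-R[:,2]*.036+R[:,0]*.011))
o=cv2.imread("pics/w3.png");h=cv2.cvtColor(o,cv2.COLOR_BGR2HSV);m=(h[...,1]<45)&(h[...,2]>70)
for r in(90,150,210,225): x=np.flatnonzero(m[r,270:370])+270; print("w3",r,(x.min(),x.max(),x.mean()) if len(x) else None)
E
```

```text
[0.54477774 0.03383942 0.06373395] 85.63074372137929 [-0.40152676 -0.45400918 -0.88299548] 0.032874163929178926
90 (np.int64(300), np.int64(337), np.float64(318.5))
105 (np.int64(300), np.int64(337), np.float64(318.5))
120 (np.int64(300), np.int64(338), np.float64(319.0))
135 (np.int64(300), np.int64(338), np.float64(319.0))
150 (np.int64(300), np.int64(337), np.float64(318.5))
165 (np.int64(301), np.int64(337), np.float64(319.0))
180 (np.int64(302), np.int64(337), np.float64(319.5))
195 (np.int64(306), np.int64(332), np.float64(319.0))
210 (np.int64(309), np.int64(328), np.float64(318.5))
225 None
bead rows 291 371 cols 275 361
bead pred box front [317.68596306 303.5452167 ]
w3 90 (np.int64(300), np.int64(339), np.float64(319.5))
w3 150 (np.int64(300), np.int64(338), np.float64(319.0))
w3 210 (np.int64(307), np.int64(330), np.float64(318.5))
w3 225 (np.int64(311), np.int64(326), np.float64(318.5))
```

The bead columns centre on 318 and the rod axis on 318.5 to 319, so it is aligned. Sliding on the small bead.

>>> {"name": "arm_command", "arguments": {"targets": "12 0.2 0 0 30;22 0.2 0 0 30;30 0.2 0 0 30;38 0.2 0 0 30;46 0.2 0 0 30;54 0.2 0 0 30;62 0.2 0 0 30;72 0.2 0 0 30;82 0.2 0 0 30;84 0.2 0 0 30"}}

```text
time_s: 18.75
eef_pos: [0.5514, 0.1194, 0.0638]
ee_rot: [-0.0, 0.733, 0.68, 0.0]
contact_force: [-0.6, 0.2, -0.5]
finger_gap: 0.0326
```

>>> {"name": "arm_command", "arguments": {"targets": "0 0 0 0 30;2 0 0 0 30;5 0 0 0 30;8 0 0 0 30;8 0 0 0 30;8 0 0 0 30"}}

```text
time_s: 19.5
eef_pos: [0.5519, 0.1266, 0.0638]
ee_rot: [-0.0, 0.733, 0.68, -0.0]
contact_force: [-0.1, -1.1, -0.2]
finger_gap: 0.0329
```

>>> {"name": "arm_command", "arguments": {"targets": "0 0 0 0 45;0 0 0 0 60;0 0 0 0 60;0 0 -40 0 60;0 0 -85 0 60;-60 -3 -85 0.03 60;-120 -6 -85 0.03 60;-180 -9 -85 0.03 60;-240 -11 -85 0.03 60;-300 -14 -85 0.03 60"}}

```text
time_s: 20.75
eef_pos: [0.5152, -0.1735, 0.149]
ee_rot: [0.0, 0.743, 0.669, 0.0]
contact_force: [1.3, 0.8, 0.5]
finger_gap: 0.0601
```

>>> {"name": "arm_command", "arguments": {"targets": "-55 -3 0 0 60;-68 -3 20 0 60;-68 -3 70 0 60;-68 -3 115 0 60;-68 -3 130 0 60;-68 -3 137 0 60;-68 -3 137 0 60;-68 -3 137 0 60"}}

```text
time_s: 21.75
eef_pos: [0.5066, -0.2394, 0.0132]
ee_rot: [0.001, 0.743, 0.669, 0.0]
contact_force: [-0.3, -0.4, 0.4]
finger_gap: 0.0599
```

```bash
python3 - <<'E'
from fit import *
c=manip.capture("wrist");R,p,s=tool();w=cam("wrist");print(p,np.degrees(np.arctan2(R[1,0],R[0,0])),s["contact_force"],s["finger_gap"])
print("exp cap centre/mouth/end px",*[proj(w,[.507+np.cos(1.466)*e,-.2403+np.sin(1.466)*e,.033]) for e in(0,.032,-.032)])
a=manip.capture("top")
cv2.imwrite("pics/c9.png",np.hstack([cv2.resize(a[205:265,240:330],(400,400),interpolation=2),cv2.resize(c[150:400,193:443],(400,400))]))
E
```

```text
[ 0.50646931 -0.23938802  0.0131493 ] 83.99655194154109 [ 0.46109274 -0.41003715 -0.00288173] 0.06024560306809818
exp cap centre/mouth/end px [319.29913554 311.02561079] [319.30220287 244.36964572] [319.29640381 370.38870452]
```

View pics/c9.png

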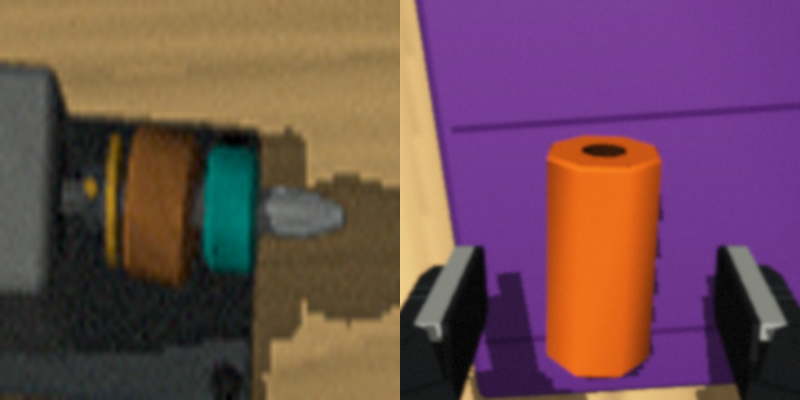

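The mouth shows at wrist pixel (320.5,243.8), against an expected (319.3,244.4). Both beads are on the rod in the right order. Descending onto the cap.

>>> {"name": "arm_command", "arguments": {"targets": "0 0.4 6 0 50;0 0.4 12 0 45;0 0.4 16.5 0 42;0 0.4 16.5 0 42;0 0.4 16.5 0 42", "force": 60}}

```text
time_s: 22.48
eef_pos: [0.5058, -0.2389, -0.0048]
ee_rot: [-0.0, 0.743, 0.669, 0.0]
contact_force: [-0.2, 0.3, 0.4]
finger_gap: 0.0421
```

>>> {"name": "arm_command", "arguments": {"targets": "0 0 0 0 30;0 0 0 0 26;0 0 0 0 26;0 0 0 0 26;0 0 0 0 26", "force": 60}}

```text
time_s: 23.1
eef_pos: [0.506, -0.239, -0.0043]
ee_rot: [0.0, 0.743, 0.669, 0.0]
contact_force: [-0.1, 0.8, 5.7]
finger_gap: 0.028
```

>>> {"name": "arm_command", "arguments": {"targets": "0 0 0 0 20;0 0 0 0 20;0 0 0 0 20", "force": 110}}

```text
time_s: 23.48
eef_pos: [0.5061, -0.2391, -0.0041]
ee_rot: [0.0, 0.743, 0.669, 0.0]
contact_force: [-0.8, 1.1, 6.8]
finger_gap: 0.0271
```

>>> {"name": "arm_command", "arguments": {"targets": "0 0 -20 0 20;0 0 -67 0 20;60 2 -67 -0.028 20;120 4 -67 -0.028 20;180 6 -67 -0.028 20;235 9 -67 -0.028 20;268 9.8 -67 -0.028 20;268 9.8 -67 -0.028 20;268 9.8 -67 -0.028 20;268 9.8 -67 -0.028 20"}}

```text
time_s: 24.72
eef_pos: [0.5435, 0.0255, 0.0622]
ee_rot: [-0.0, 0.734, 0.679, -0.0]
contact_force: [0.4, 0.1, -1.5]
finger_gap: 0.0272
```

```bash
python3 - <<'E'
from fit import *
c=manip.capture("wrist");c=manip.capture("wrist")
R,p,s=tool();print(p,np.degrees(np.arctan2(R[1,0],R[0,0])),s["contact_force"],s["finger_gap"])
b=manip.capture("scene");cv2.imwrite("pics/sc5.png",b)
cv2.imwrite("pics/w5.png",c)
h=cv2.cvtColor(c,cv2.COLOR_BGR2HSV)
m=(h[...,1]<45)&(h[...,2]>70)
for r in range(90,250,10):
    x=np.flatnonzero(m[r,270:370])+270; print(r,(x.min(),x.max(),x.mean().round(1)) if len(x) else None)
t=cv2.inRange(h,*HUE["cap"]); 
for r in range(225,400,12):
    x=np.flatnonzero(t[r,250:390])+250; print("cap",r,(x.min(),x.max(),x.mean().round(1)) if len(x) else None)
w=cam("wrist");print("mouth pred",proj(w,p-R[:,2]*.0372+R[:,0]*.031),"top flat edge",proj(w,p-R[:,2]*(.0372+.015)+R[:,0]*.031), "tip", proj(w,[.547,.0775,.1]))
cv2.imwrite("pics/c10.png",np.hstack([cv2.resize(b[170:290,290:390],(400,480),interpolation=2),cv2.resize(c[130:370,218:418],(400,480),interpolation=2)]))
E
```

```text
[0.54357898 0.02555087 0.0622583 ] 85.4988534115014 [-0.15848542  0.20208647 -1.06086128] 0.027428556963657095
90 None
100 None
110 (np.int64(312), np.int64(329), np.float64(320.5))
120 (np.int64(301), np.int64(339), np.float64(320.0))
130 (np.int64(301), np.int64(339), np.float64(320.0))
140 (np.int64(302), np.int64(338), np.float64(320.0))
150 (np.int64(302), np.int64(338), np.float64(320.0))
160 (np.int64(303), np.int64(336), np.float64(319.5))
170 (np.int64(306), np.int64(334), np.float64(320.0))
180 (np.int64(308), np.int64(331), np.float64(319.5))
190 (np.int64(311), np.int64(329), np.float64(320.0))
200 (np.int64(317), np.int64(324), np.float64(320.5))
210 None
220 None
230 None
240 None
cap 225 None
cap 237 None
cap 249 (np.int64(301), np.int64(338), np.float64(319.5))
cap 261 (np.int64(282), np.int64(356), np.float64(318.8))
cap 273 (np.int64(281), np.int64(357), np.float64(319.0))
cap 285 (np.int64(281), np.int64(356), np.float64(318.5))
cap 297 (np.int64(281), np.int64(356), np.float64(318.5))
cap 309 (np.int64(281), np.int64(355), np.float64(318.0))
cap 321 (np.int64(284), np.int64(353), np.float64(318.5))
cap 333 (np.int64(285), np.int64(353), np.float64(319.0))
cap 345 (np.int64(285), np.int64(352), np.float64(318.5))
cap 357 (np.int64(285), np.int64(352), np.float64(318.5))
cap 369 (np.int64(284), np.int64(353), np.float64(318.5))
cap 381 (np.int64(282), np.int64(352), np.float64(317.0))
cap 393 (np.int64(283), np.int64(351), np.float64(317.0))
mouth pred [317.5894232 258.3509293] top flat edge [317.51021683 272.85402306] tip [315.68352976 204.91573047]
```

The picture limit is reached, so I go on by numbers. The wrist rows put the rod axis at column 320 and the cap at 318.7, about 0.5 mm off. I'll check the cap's height numerically in the scene view.

```bash
python3 - <<'E'
from fit import *
from scipy.optimize import minimize
R,p,s=tool();yaw=np.arctan2(R[1,0],R[0,0])
def score(C,I,n,hue,lo=75):
    h=cv2.cvtColor(I,cv2.COLOR_BGR2HSV);m=cv2.inRange(h,*hue)>0
    u,v=map(int,proj(C,p-R[:,2]*.037));k=np.zeros_like(m);k[max(v-90,0):v+150,max(u-90,0):u+90]=1;m&=k
    dark=(h[...,2]<lo)&~m
    def f(q,ret=False):
        c=p+R[:,0]*q[0]/1e3+R[:,1]*q[1]/1e3; H=hull(C,n,c[0],c[1],yaw,p[2]+q[2]/1e3,m.shape)>127
        return (m&~H).sum()+(H&~m&~dark).sum()
    print(m.sum(),"nominal",f([-1,0,37]))
    for q0 in([-1,0,37],[-1,0,33]):
        best=min(((f([a,b,z]),a,b,z) for a in np.arange(-4,3,1) for b in(-1,0,1,2) for z in np.arange(28,43,1)))
    print("best x,y,z mm",best)
    for z in range(30,42,2): print(z,min(f([a,b,z]) for a in np.arange(-4,3,1) for b in(-1,0,1)))
hue=((2,150,60),(18,255,255))
print("scene");score(cam("scene"),cv2.imread("pics/sc5.png"),"cap",hue)
print("wrist");score(cam("wrist"),cv2.imread("pics/w5.png"),"cap",((2,190,60),(16,255,255)))
E
```

```text
scene
407 nominal 143
best x,y,z mm (np.int64(109), np.int64(2), 2, np.int64(39))
30 178
32 149
34 133
36 123
38 115
40 112
wrist
11371 nominal 556
best x,y,z mm (np.int64(244), np.int64(-4), 0, np.int64(30))
30 244
32 295
34 332
36 395
38 545
40 606
```

>>> {"name": "arm_command", "arguments": {"targets": "8 0.5 0 0 20;16 0.5 0 0 20;20 0.5 0 0 20;23 0.5 0 0 20;25 0.5 0 0 20;27 0.5 0 0 20;27 0.5 0 0 20;27 0.5 0 0 20"}}

```text
time_s: 25.88
eef_pos: [0.5462, 0.0534, 0.0623]
ee_rot: [-0.0, 0.734, 0.679, 0.0]
contact_force: [0.4, -0.0, -0.3]
finger_gap: 0.0277
```

```bash
python3 - <<'E'
from fit import *
c=manip.capture("wrist");R,p,s=tool();print(p,s["contact_force"],s["wrist_torque"])
h=cv2.cvtColor(c,cv2.COLOR_BGR2HSV);m=(h[...,1]<45)&(h[...,2]>70);t=cv2.inRange(h,*HUE["cap"])>0
for r in range(150,300,8):
    x=np.flatnonzero(m[r,270:370])+270;y=np.flatnonzero(t[r,250:390])+250
    print(r,(x.min(),x.max()) if len(x) else None,(y.min(),y.max()) if len(y) else None, "col319 V,S",h[r,319].tolist())
E
```

```text
[0.54624782 0.0533829  0.06233136] [-0.34209716  0.55315438  0.44065446] [ 0.00120966 -0.02099679  0.03952031]
150 None None col319 V,S [87, 221, 112]
158 None None col319 V,S [87, 225, 111]
166 None None col319 V,S [87, 229, 108]
174 None None col319 V,S [86, 228, 76]
182 None None col319 V,S [86, 88, 49]
190 None None col319 V,S [15, 9, 58]
198 (np.int64(303), np.int64(337)) None col319 V,S [30, 11, 116]
206 (np.int64(301), np.int64(337)) None col319 V,S [42, 11, 119]
214 (np.int64(302), np.int64(336)) None col319 V,S [38, 9, 118]
222 (np.int64(301), np.int64(337)) None col319 V,S [40, 13, 116]
230 (np.int64(302), np.int64(336)) None col319 V,S [30, 9, 117]
238 (np.int64(303), np.int64(334)) None col319 V,S [30, 12, 108]
246 (np.int64(306), np.int64(332)) None col319 V,S [36, 12, 105]
254 (np.int64(308), np.int64(330)) (np.int64(285), np.int64(353)) col319 V,S [36, 12, 105]
262 (np.int64(314), np.int64(326)) (np.int64(282), np.int64(357)) col319 V,S [16, 30, 110]
270 None (np.int64(281), np.int64(357)) col319 V,S [10, 230, 155]
278 None (np.int64(281), np.int64(357)) col319 V,S [11, 233, 187]
286 None (np.int64(281), np.int64(357)) col319 V,S [11, 229, 190]
294 None (np.int64(281), np.int64(356)) col319 V,S [11, 235, 188]
```

No force, and the rod is centred on the mouth (319.5 against 319). Continuing.

>>> {"name": "arm_command", "arguments": {"targets": "1.5 0 0 0 20;3 0 0 0 20;4.5 0 0 0 20;6 0 0 0 20;6 0 0 0 20"}}

```text
time_s: 26.55
eef_pos: [0.5467, 0.0596, 0.0623]
ee_rot: [-0.0, 0.734, 0.679, 0.0]
contact_force: [0.4, -1.1, -0.5]
finger_gap: 0.0273
```

>>> {"name": "arm_command", "arguments": {"targets": "1 0 0 0 20;2 0 0 0 20;3 0 0 0 20;4 0 0 0 20;4 0 0 0 20"}}

```text
time_s: 27.18
eef_pos: [0.5468, 0.063, 0.0623]
ee_rot: [0.0, 0.734, 0.679, -0.0]
contact_force: [-0.9, -4.7, -0.2]
finger_gap: 0.0268
```

>>> {"name": "arm_command", "arguments": {"targets": "1 0 0 0 20;2 0 0 0 20;3 0 0 0 20;3 0 0 0 20"}}

```text
time_s: 27.68
eef_pos: [0.5471, 0.0658, 0.0623]
ee_rot: [0.0, 0.734, 0.679, -0.0]
contact_force: [-0.7, -3.9, 0.0]
finger_gap: 0.0273
```

>>> {"name": "arm_command", "arguments": {"targets": "1 0 0 0 20;2 0 0 0 20;3 0 0 0 20;3 0 0 0 20"}}

```text
time_s: 28.18
eef_pos: [0.5474, 0.0683, 0.0623]
ee_rot: [0.0, 0.734, 0.68, -0.001]
contact_force: [-0.3, -7.2, -0.5]
finger_gap: 0.0274
```

>>> {"name": "arm_command", "arguments": {"targets": "2 0 0 0 20;4 0 0 0 20;6 0 0 0 20;8 0 0 0 20;9 0 0 0 20;10 0 0 0 20"}}

```text
time_s: 28.92
eef_pos: [0.5481, 0.0778, 0.0622]
ee_rot: [0.001, 0.734, 0.68, -0.001]
contact_force: [0.1, -10.4, 0.0]
finger_gap: 0.0274
```

>>> {"name": "arm_command", "arguments": {"targets": "1 0 0 0 20;2 0 0 0 20;3 0 0 0 20;4 0 0 0 20;5 0 0 0 20"}}

```text
time_s: 29.55
eef_pos: [0.5484, 0.0828, 0.0622]
ee_rot: [0.001, 0.734, 0.68, -0.001]
contact_force: [-0.7, -9.8, -0.7]
finger_gap: 0.0268
```

>>> {"name": "arm_command", "arguments": {"targets": "1 0 0 0 20;2 0 0 0 20;3 0 0 0 20"}}

```text
time_s: 29.92
eef_pos: [0.5487, 0.0856, 0.0622]
ee_rot: [0.001, 0.734, 0.68, -0.001]
contact_force: [-0.5, -11.1, -0.3]
finger_gap: 0.0273
```

Steady drag is about 10 N. Now I feel for the spring in small steps.

>>> {"name": "arm_command", "arguments": {"targets": "0.6 0 0 0 20;1.2 0 0 0 20;1.8 0 0 0 20;2.4 0 0 0 20"}}

```text
time_s: 30.42
eef_pos: [0.5489, 0.0881, 0.0622]
ee_rot: [0.001, 0.733, 0.68, -0.001]
contact_force: [-1.7, -8.7, 0.2]
finger_gap: 0.0271
```

>>> {"name": "arm_command", "arguments": {"targets": "0.6 0 0 0 20;1.2 0 0 0 20;1.8 0 0 0 20"}}

```text
time_s: 30.8
eef_pos: [0.549, 0.0898, 0.0623]
ee_rot: [0.001, 0.733, 0.68, -0.001]
contact_force: [0.0, -9.6, -0.5]
finger_gap: 0.0268
```

>>> {"name": "arm_command", "arguments": {"targets": "0.5 0 0 0 20;1 0 0 0 20"}}

```text
time_s: 31.05
eef_pos: [0.5491, 0.0907, 0.0623]
ee_rot: [0.001, 0.733, 0.68, -0.001]
contact_force: [-0.5, -10.9, -0.5]
finger_gap: 0.0273
```

>>> {"name": "arm_command", "arguments": {"targets": "0.4 0 0 0 20;0.8 0 0 0 20"}}

```text
time_s: 31.3
eef_pos: [0.5491, 0.0915, 0.0622]
ee_rot: [0.001, 0.733, 0.68, -0.001]
contact_force: [-0.1, -10.6, -0.5]
finger_gap: 0.0273
```

>>> {"name": "arm_command", "arguments": {"targets": "0.4 0 0 0 20;0.8 0 0 0 20"}}

```text
time_s: 31.55
eef_pos: [0.5492, 0.0923, 0.0622]
ee_rot: [0.001, 0.733, 0.68, -0.001]
contact_force: [-0.7, -11.2, -0.5]
finger_gap: 0.0271
```

```bash
python3 - <<'E'
from fit import *
c=manip.capture("wrist");R,p,s=tool();w=cam("wrist");print(p,s["contact_force"])
h=cv2.cvtColor(c,cv2.COLOR_BGR2HSV)
prev=None
for r in range(0,280,3): print(r,h[r,322].tolist(),end=" | ")
print()
for y in (.0,): 
  for a in np.arange(.03,.1,.005): print(round(a,3),proj(w,p+R[:,0]*a-R[:,2]*(.0377+.017)).round(1)[1], proj(w,p+R[:,0]*a-R[:,2]*(.0377+.021-.003)).round(1)[1])
E
```

```text
[0.54917581 0.09224551 0.06222174] [-1.63881358 -9.74724181  0.58314179]
0 [0, 4, 57] | 3 [45, 10, 51] | 6 [60, 13, 39] | 9 [30, 17, 30] | 12 [40, 28, 27] | 15 [50, 27, 28] | 18 [0, 10, 25] | 21 [110, 32, 24] | 24 [90, 11, 23] | 27 [100, 36, 21] | 30 [60, 21, 12] | 33 [165, 43, 12] | 36 [75, 20, 26] | 39 [38, 18, 56] | 42 [50, 13, 59] | 45 [53, 18, 57] | 48 [60, 5, 55] | 51 [30, 9, 57] | 54 [10, 13, 58] | 57 [45, 9, 56] | 60 [75, 9, 56] | 63 [38, 17, 59] | 66 [80, 14, 55] | 69 [30, 18, 57] | 72 [19, 173, 147] | 75 [19, 182, 168] | 78 [19, 184, 166] | 81 [19, 187, 165] | 84 [19, 185, 167] | 87 [18, 185, 131] | 90 [18, 58, 22] | 93 [45, 21, 48] | 96 [45, 10, 49] | 99 [20, 17, 46] | 102 [23, 19, 54] | 105 [19, 183, 155] | 108 [19, 184, 168] | 111 [19, 184, 161] | 114 [19, 184, 150] | 117 [19, 192, 113] | 120 [24, 48, 53] | 123 [13, 155, 56] | 126 [13, 180, 125] | 129 [13, 177, 150] | 132 [13, 184, 136] | 135 [13, 181, 127] | 138 [13, 180, 126] | 141 [13, 182, 123] | 144 [13, 177, 124] | 147 [13, 182, 122] | 150 [14, 184, 122] | 153 [12, 176, 123] | 156 [13, 180, 122] | 159 [12, 176, 119
[... 393 characters left out ...]
12] | 219 [87, 221, 129] | 222 [86, 218, 117] | 225 [87, 220, 117] | 228 [87, 218, 116] | 231 [86, 216, 119] | 234 [87, 223, 120] | 237 [87, 225, 119] | 240 [87, 219, 120] | 243 [87, 220, 117] | 246 [87, 219, 119] | 249 [87, 224, 116] | 252 [87, 224, 116] | 255 [87, 215, 115] | 258 [87, 215, 115] | 261 [86, 213, 116] | 264 [87, 219, 93] | 267 [85, 215, 45] | 270 [10, 208, 131] | 273 [12, 231, 209] | 276 [11, 228, 190] | 279 [10, 230, 192] | 
0.03 278.1 279.2
0.035 264.4 265.4
0.04 250.3 251.3
0.045 235.9 236.8
0.05 221.2 221.9
0.055 206.0 206.7
0.06 190.5 191.0
0.065 174.6 174.9
0.07 158.2 158.4
0.075 141.4 141.5
0.08 124.1 124.1
0.085 106.4 106.2
0.09 88.1 87.8
0.095 69.3 68.8
0.1 50.0 49.3
```

The wrist rows show cap, turquoise, walnut and brass plate all adjoining. The last increment is next.

>>> {"name": "arm_command", "arguments": {"targets": "0.4 0 0 0 20;0.8 0 0 0 20"}}

```text
time_s: 31.85
eef_pos: [0.5492, 0.0929, 0.0622]
ee_rot: [0.001, 0.733, 0.68, -0.001]
contact_force: [-1.8, -12.0, 0.3]
finger_gap: 0.0272
```

>>> {"name": "arm_command", "arguments": {"targets": "0.4 0 0 0 20;0.7 0 0 0 20"}}

```text
time_s: 32.1
eef_pos: [0.5494, 0.093, 0.0623]
ee_rot: [0.001, 0.733, 0.68, -0.002]
contact_force: [-0.6, -14.1, 1.0]
finger_gap: 0.0269
```

>>> {"name": "arm_command", "arguments": {"targets": "0.4 0 0 0 20;0.4 0 0 0 20"}}

```text
time_s: 32.35
eef_pos: [0.5494, 0.0934, 0.0623]
ee_rot: [0.001, 0.733, 0.68, -0.002]
contact_force: [0.4, -13.9, -0.9]
finger_gap: 0.027
```

>>> {"name": "arm_command", "arguments": {"targets": "0.4 0 0 0 20;0.4 0 0 0 20"}}

```text
time_s: 32.6
eef_pos: [0.5494, 0.0937, 0.0622]
ee_rot: [0.001, 0.733, 0.68, -0.002]
contact_force: [-0.1, -14.1, 0.0]
finger_gap: 0.0273
```

Onset was at y ≈ 0.0930, and the force holds at about 14 N (10 N drag plus roughly 4 N spring). A half millimetre more, then release.

>>> {"name": "arm_command", "arguments": {"targets": "0.5 0 0 0 20;0.5 0 0 0 20"}}

```text
time_s: 32.85
eef_pos: [0.5495, 0.0941, 0.0623]
ee_rot: [0.001, 0.733, 0.68, -0.002]
contact_force: [-0.6, -14.9, 0.9]
finger_gap: 0.0275
```

```bash
cat > rows.py <<'E'
from fit import *
c=manip.capture("wrist");R,p,s=tool();print(p,s["contact_force"],s["finger_gap"],s["time_s"])
h=cv2.cvtColor(c,cv2.COLOR_BGR2HSV)
for n,a in(("cap",((2,205,60),(14,255,255))),("small",HUE["small"]),("big",((10,150,100),(15,200,160))),("brass",((17,150,90),(24,220,200)))):
    m=cv2.inRange(h,*a)[:,312:328].mean(1)>127; r=np.flatnonzero(m[:330]); print(n,r.min(),r.max(),[int(x) for x in r[1:][np.diff(r)>1]])
E
python3 rows.py
```

```text
[0.54943745 0.09407304 0.06225804] [  0.05303794 -15.15683186   0.28270549] 0.027108171219513352 32.9
cap 270 329 []
small 212 267 []
big 125 203 [137]
brass 79 120 [107]
```

>>> {"name": "arm_command", "arguments": {"targets": "0 0 0 0 32;0 0 0 0 45;0 0 0 0 55;0 0 0 0 55;0 0 0 0 55"}}

```text
time_s: 33.52
eef_pos: [0.5496, 0.0972, 0.0624]
ee_rot: [-0.0, 0.734, 0.679, 0.0]
contact_force: [0.4, 0.6, 0.3]
finger_gap: 0.0549
```

```bash
python3 rows.py
```

```text
[0.54962195 0.0970943  0.06235959] [-0.47379602 -0.4362922  -0.23264687] 0.0552621165336794 33.575
cap 278 329 []
small 221 275 []
big 135 277 [277]
brass 89 131 [118]
```

>>> {"name": "arm_command", "arguments": {"targets": "0 0 -10 0 55;0 0 -40 0 55;0 0 -70 0 55;0 0 -70 0 55;0 0 -70 0 55"}}

```text
time_s: 34.2
eef_pos: [0.5493, 0.0969, 0.1323]
ee_rot: [-0.0, 0.734, 0.679, -0.0]
contact_force: [0.5, -0.9, -0.4]
finger_gap: 0.0548
```

```bash
python3 rows.py; python3 - <<'E'
from fit import *
w=cam("wrist");R,p,s=tool();d=np.array([np.cos(np.radians(85.6)),np.sin(np.radians(85.6)),0]);tip=np.array([.5478,.0775,.1])
W=manip.capture("wrist");m=cv2.inRange(cv2.cvtColor(W,cv2.COLOR_BGR2HSV),(2,190,60),(14,255,255))
for x in(.100,.103,.106,.109,.112):
  c=tip+d*(.122-x);print(x,"hull box",cv2.boundingRect(hull(w,"cap",c[0],c[1],np.radians(85.6),.1,m.shape)))
print("mask box",cv2.boundingRect(m[:,250:400]))
E
```

```text
[0.54881516 0.0969178  0.13172068] [ 0.23538497  0.20399998 -0.14165082] 0.054844991004064474 34.25
cap 227 329 []
small 188 225 []
big 132 181 []
brass 105 129 [122]
0.1 hull box (290, 205, 58, 123)
0.103 hull box (290, 209, 58, 123)
0.106 hull box (290, 214, 58, 123)
0.109 hull box (291, 219, 57, 122)
0.112 hull box (291, 224, 57, 122)
mask box (32, 139, 77, 193)
```

The release let the arm relax 3 mm forward. All the part rows shifted by just the camera's own motion (brass 11, beads and cap 8), so the stack did not move. Handing in.

```bash
python3 - <<'E'
from rig import manip
print(manip.hand_in(), manip.sense()["time_s"])
E
```

```text
the job is handed in; nothing more can be done
the job is handed in; nothing more can be done
```

The spindle is loaded and the job is handed in at about 34 s of the 72 s allowed. No verdict came back. The walnut bead went on first, then the turquoise bead, then the cap, mouth first.

- **Clamping:** The cap's drag on the rod was about 10 N. The spring took up at TCP y ≈ 0.0930 m, and I stopped about 1.1 mm past that at about 15 N total push. I estimate that leaves 4–5 N on the stack, short of solid; I did not measure the clamp force on its own.
- **After letting go:** The wrist view showed the plate, both beads and the cap still touching, with no shift I could measure. The gripper is open and lifted clear.
- **What went wrong or disagreed:**
  - The first grasp of the big bead slipped off. The finger pads turned out to sit well behind the stated TCP, so I gripped lower after that.
  - Silhouette fits of the cap's height in the scene and wrist views disagreed by several millimetres. I relied on the height it was picked up at, and it went on without sideways or vertical force.
  - I reached the 12-picture limit, so the last checks were numeric only.
  - On release the arm relaxed 3 mm forward, but the stack did not move.
- **Dish, pliers and mandrel:** I did not go near any of them, but I did not measure their positions again at the end.

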